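Reset the cold-room controller

ROBOT

A 7-joint arm with a two-finger parallel gripper is mounted at the origin on the work surface. World frame = base frame: x ahead of the robot, y to its left, z up, the work surface at z = 0. Lengths are in m, angles in rad, forces in N, time in s.
With the tool pointing down it reaches from about 0.425 to 0.925 m from the base axis. Payload 6.8 kg.
Tool frame: the origin (TCP) lies on the front face of the gripper's body, between the roots of the fingers; the fingertips stand 73 mm ahead of it and the grasp point (between the pads) lies 54 mm ahead of it (env.nose_length is the distance from the TCP to the fingertips, in m); z points along the fingers, y is the direction in which the jaws open and shut (so a half turn about z gives the same grasp; the last joint's range is limited). The gripper opens to 85 mm and grips with 20 to 120 N. Pads are 22 mm wide; open, the fingers measure 114 mm over their backs; the gripper's body (76 mm by 85 mm) begins 54 mm behind the grasp point. The pads swing forward as they close: fully open they stand 13 mm farther back than shut.
Start: joints at [-1.423, 0.477, 0.022, 1.555, -0.011, 1.109, -0.083], TCP at [0.171, 0.653, 0.304] pointing down, gripper open.
Joint ranges: [-2.96, 2.96], [-0.34, 2.1], [-1.41, 1.46], [0.24, 2.44], [-1.37, 4.51], [0.17, 1.92], [-2.96, 2.96]. Speed limits (rad/s): [2.39, 2.39, 3.14, 3.14, 3.14, 3.14, 3.14].

INTERFACE

Orientations are given as a unit quaternion [w, x, y, z].
In Python, from cell import env, kin, camera, calibration, job gives the robot as it stands. The module is installed in compiled form; this text tells all that it offers. Calls block until the motion is done:
- env.reach(position, orientation): joint-space move of the TCP to a pose.
- env.movel(position, velocity=0.15, rot=None, stop_force=None): straight line of the TCP; rot=None keeps the orientation; velocity is the mean speed in m/s. With stop_force (N) it stops when the force on the tool has changed by that much, and returns True; else False.
- env.goto_joints(angles): joint-space move.
- env.grip(opening, f_grip=None): finger opening in m; f_grip is the grip in N (None keeps the last); returns when the fingers have stopped.
- env.dwell(seconds).
- kin.inverse_kinematics(position, orientation): joint angles nearest the present ones, or None.
- env.get_state(): the state.
- camera(name): name is "side" or "top" or "wrist"; returns (picture, depth): 480x640x3 uint8, blue, green, red; 480x640 float32, m along the optical axis (not along the pixel's ray), 0 where there is no reading.
- calibration(name): a dict with "fx", "fy", "cx", "cy" (pixels), "rvec" (rotation vector, rad) and "tvec" (3), from world to camera coordinates, as OpenCV has them. Camera axes: x right, y down, z forward; pixel columns grow to the right and rows downward; lengths in m; the calibration is good to about 2 mm. The wrist camera is an equidistant fisheye: a pixel r from the principal point sees the ray r / f radians off the axis. A picture is of the moment at which its call begins: read the wrist's pose just before it. calibration takes no time and is no camera call; for the wrist camera it gives the pose at the moment of the call.
A pose or a line that the arm cannot do raises env.PlanningError and nothing moves.
- job.job_done(): hands the job in, once; it reports no verdict.
The state is a dict: "time": time; "qpos": joint angles; "joint_velocities": joint speeds; "joint_torque": joint torques, N m; "tcp_pos": TCP position; "orientation": TCP orientation; "force": force on the tool from outside, world axes, zero at the start; "torque": the same for the moment, N m; "opening": finger opening in m.
Only numpy, scipy, OpenCV 4.12 (cv2) and the standard library are available. Lean on these libraries where they do the work, as an engineer would, in place of code of your own. Each camera call takes 0.05 s, during which the arm holds its last target.

TASK

The cold-room controller on the steel bench has locked out: first turn its selector knob to the position marked with the long bar and leave it clicked in there. Then take the reset pin out of its block, reach it upright down through the round port in the controller's face and press the recessed reset button fully down; finish while still gripping the pin and holding the button down. Do not press the button before the selector is set, and leave the other things on the bench where they stand.

Things in the scene. Friction and masses are not known exactly. Their poses are not given: they have to be found in the camera images.
- controller: Fixed grey box, 160 x 220 x 70 mm (its x, y, z), lying face up on the bench; it cannot move. Origin: centre of its underside, z up, its flat face 70 mm above. Its -x side is roughly towards the robot. On the face: the black selector knob at its (-12, -55) mm, the round port at (-15, +65) mm and a flat blank display at (+55, +45) mm.
- selector_grip (a point): Point on the selector's turning axis at the height to grip, 29 mm above the controller's face. The knob is a black bar 40 mm long, 14 mm thick and 32 mm tall, its top 42 mm above the face, standing on a disc of 42 mm diameter whose top is 12 mm above the face. This point turns with the knob: its x axis lies along the bar, towards the end with the white pointer line; z up.
- selector (a joint): Angle of the selector in rad, growing clockwise seen from above. Four click positions, at 0, 0.6, 1.2 and 1.8, the first and last being its stops; 1.2 is the long bar mark, the others are round dots. It starts clicked in at 0 or at 0.6. Once released, the knob is pulled in to the nearest click from about 0.2 rad away; turning takes up to about 0.08 N m. At 0 the pointer stands 0.9 rad anticlockwise of the controller's x axis; at 1.2 it stands 0.3 rad clockwise of it.
- bar_mark (a point): Middle of the long black bar mark (18 x 5 mm) painted on the controller's face, 41 mm from the selector's axis: the pointer should point at it. The other three marks are round black dots of 6 mm.
- port (a point): Centre of the mouth of the round port, level with the controller's face, z up, axes those of the controller. The port is a plain vertical bore, ringed by a thin black line, of 18 mm diameter with a 1.5 mm chamfer. The top of the white button inside, 17 mm in diameter, lies 25 mm below the mouth when not pressed and 33 mm below when fully down.
- reset_button (a joint): How far the recessed button is pressed, in m: 0 released, 0.008 fully down. A spring pushes it back up: about 1.8 N to start it moving, 6 N fully down.
- pin_grip (a point): Centre of the handle of the loose reset pin, z along the pin, upward from tip to handle. The black round handle is 24 mm in diameter and 60 mm long (this point lies 30 mm from either end); below it is a steel pin 7 mm in diameter and 50 mm long. The whole weighs about 60 g. At the start it stands upright in its block, this point 82 mm above the bench.
- pin_tip (a point): The lower end of the steel pin, on its axis, 80 mm below pin_grip.
- pin: The loose reset pin as a whole; its origin is the tip of the steel pin, z along the pin towards the handle.
- holder: Fixed white block, 60 x 60 x 52 mm, in which the pin stands: a vertical hole 10 mm in diameter through its middle takes the steel pin, and the handle's lower end rests on the block's top. Origin: centre of its underside. It stands to the left or to the right of the controller, and the bottle on the other side.
- bottle: Bystander: yellow bottle, 56 mm in diameter, 150 mm tall, upright. Origin: centre of its underside.
- pan: Bystander: open metal pan, 110 x 260 x 65 mm, behind the controller. Origin: centre of its underside.
- carton: Bystander: small cardboard carton, 80 x 100 x 85 mm. Origin: centre of its underside.
- tub: Bystander: clear lidded jar, 80 mm in diameter, 90 mm tall. Origin: centre of its underside.
Things that resemble listed ones, but are neither listed nor needed, are in the scene too. Of the things like the pin, leave any that is yellow; of the rest the larger one is meant.

How it is judged:
On the way, in this order (a step that is already met when the one before it is completed fails the run):
1. the selector stands clicked in at the long bar mark, released (value of joint selector between 1.03 and 1.37 rad and contact force between the fingers and controller below 0.2 N), for 0.2 s.
2. the gripped pin is clear of its block (contact force between the fingers and pin above 2 N and value of joint selector between 1.03 and 1.37 rad and height (world z) of pin_tip above 0.06 m), for 0.1 s.
3. the gripped pin, through the port, presses the button down (contact force between the fingers and pin above 2 N and value of joint reset_button above 0.006 m and horizontal distance between pin_tip and port below 0.01 m and z of pin_tip in the frame of port between -0.04 and -0.025 m and contact force between pin and controller above 1.5 N and value of joint selector between 1.03 and 1.37 rad), for 0.5 s.
At the end, for the whole second after the job is handed in: The selector is at the long bar mark (1.2 rad, within 0.17); the pin, gripped by the fingers (over 2 N), upright within 0.2 rad and at rest, has its tip through the port (within 10 mm of its axis, 25 to 40 mm deep) and pushes (over 1.5 N) so that the button is held down at least 6 of its 8 mm (all of step 3 and angle between pin_tip's own z axis and vertical below 0.2 rad and linear speed of pin below 0.02 m/s); the arm keeps its last pose, push and grip.
It fails at once if the button was pressed before the selector was at the long bar mark (value of joint reset_button above 0.004 m and not (value of joint selector between 1.03 and 1.37 rad)).
It fails at once if the bottle was moved or tipped (distance of bottle from where it was at the start of the episode above 0.03 m or angle between bottle's own z axis and vertical above 0.3 rad).
It fails at once if the pan was moved or tipped (distance of pan from where it was at the start of the episode above 0.03 m or angle between pan's own z axis and vertical above 0.3 rad).
It fails at once if the carton was moved or tipped (distance of carton from where it was at the start of the episode above 0.03 m or angle between carton's own z axis and vertical above 0.3 rad).
It fails at once if the tub was moved or tipped (distance of tub from where it was at the start of the episode above 0.03 m or angle between tub's own z axis and vertical above 0.3 rad).
It also fails if it takes over 48 s, if anything falls off the work surface, if the arm or the gripper's body presses on something with over 40 N, if the wrist force passes 120 N, or if a joint passes its speed limit or range.

## Working session

There is one attempt and no reset: what is moved stays moved. The work goes in short steps, each a Python script; the robot and the scene stay as the last script left them, time stands still between calls to the robot, and variables do not carry over. Pictures are saved under pics/ and viewed, and the job is handed in when it is done.

```bash
mkdir -p pics; ls; python3 - <<'E'
from cell import env,camera,calibration
import cv2,numpy as np
s=env.get_state(); print(s['time'],s['tcp_pos'],s['orientation'],s['opening'])
for n in ['side','top','wrist']:
    c=calibration(n); print(n,c)
    p,d=camera(n); cv2.imwrite(f'pics/{n}0.png',p); np.save(f'{n}0.npy',d)
E
```

```text
pics
0.0 [0.17067055 0.65257364 0.30290901] [-5.49374316e-05  1.27559011e-01  9.91830536e-01 -9.40455828e-04] 0.08538733461268293
side {'fx': 469.03292814372924, 'fy': 469.03292814372924, 'cx': 312.91480945780137, 'cy': 241.68139211131668, 'rvec': array([ 0.55021939, -2.61122534,  1.28293643]), 'tvec': array([0.50717026, 0.17775924, 0.86531164])}
top {'fx': 499.75375514440833, 'fy': 499.75375514440833, 'cx': 317.3533272289638, 'cy': 235.86753673071192, 'rvec': array([ 2.18006119, -2.18064538,  0.07705216]), 'tvec': array([0.01645573, 0.55597523, 1.14116735])}
wrist {'fx': 371.64829954431775, 'fy': 371.64829954431775, 'cx': 312.8034589823836, 'cy': 239.76164808213224, 'rvec': array([-2.27533976, -1.75720686, -0.27981096]), 'tvec': array([-0.67331047, -0.04039652,  0.38103749])}
```

View pics/top0.png

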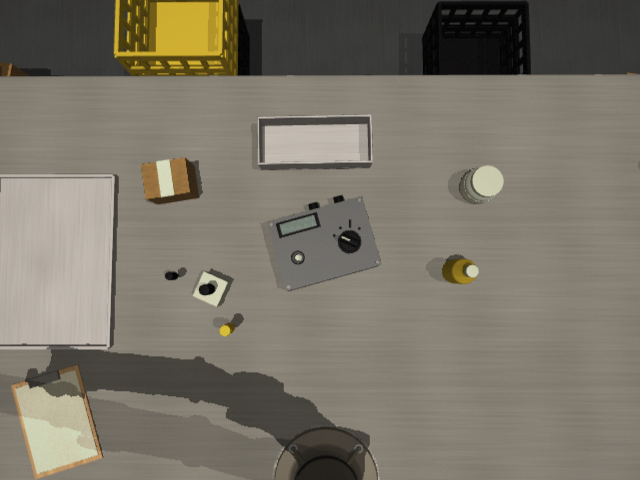

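View pics/side0.png

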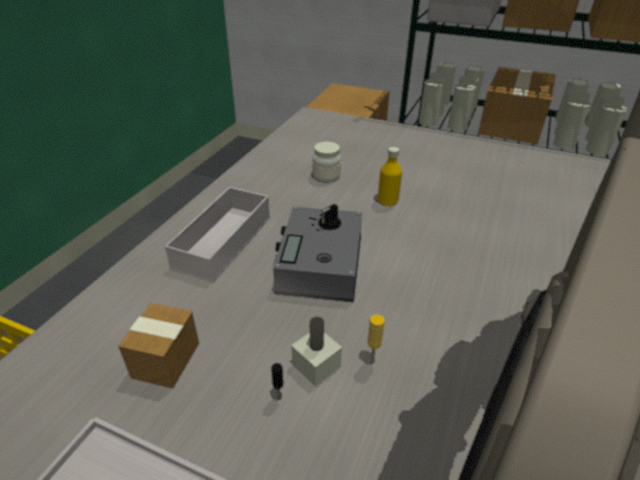

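View pics/wrist0.png

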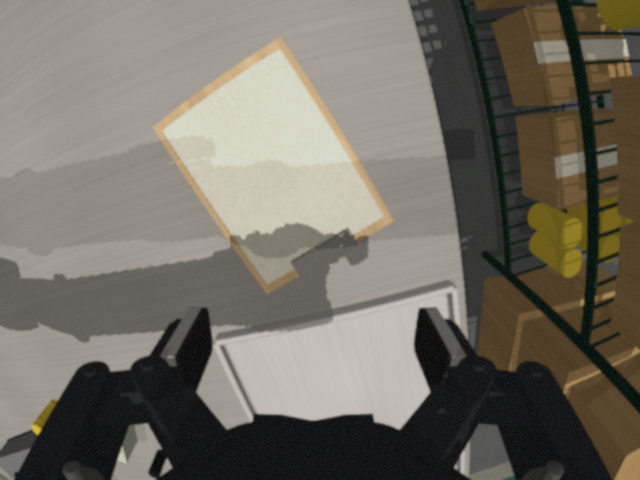

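The top view shows the controller at about (321,243), the knob at (349,241), and the port at (298,257). The holder with its pin is on the left at (210,288), with a loose yellow pin at (226,329) and a small black one at (171,275). The bottle is at (461,269). Next I'll measure them.

```bash
cat > h.py <<'E'
import numpy as np,cv2
from scipy.spatial.transform import Rotation as R
def Rt(c): return R.from_rotvec(np.ravel(c['rvec'])).as_matrix(),np.ravel(c['tvec'])
def raydirs(c,px,fish=False):
    px=np.atleast_2d(np.asarray(px,float)); x=(px[:,0]-c['cx'])/c['fx'];y=(px[:,1]-c['cy'])/c['fy']
    if fish:
        r=np.hypot(x,y)+1e-12; v=np.c_[np.sin(r)*x/r,np.sin(r)*y/r,np.cos(r)]
    else: v=np.c_[x,y,np.ones(len(x))]
    M,t=Rt(c); return -M.T@t, v@M
def onplane(c,px,z,fish=False):
    o,d=raydirs(c,px,fish); return o+d*((z-o[2])/d[:,2])[:,None]
def cloud(c,d):
    v,u=np.mgrid[:d.shape[0],:d.shape[1]]
    M,t=Rt(c); P=np.stack([(u-c['cx'])/c['fx']*d,(v-c['cy'])/c['fy']*d,d],-1); return (P-t)@M
E
python3 - <<'E'
from h import *
from cell import calibration
c=calibration('top'); p=cv2.imread('pics/top0.png'); d=np.load('top0.npy'); W=cloud(c,d)
Z=W[...,2]
print('bench z',np.median(Z[380:420,400:600]))
m=((Z>.055)&(Z<.085)&(d>0)).astype(np.uint8); m[:, :255]=0; m[:,390:]=0; m[:185]=0; m[300:]=0
n,l,st,ce=cv2.connectedComponentsWithStats(m); k=1+np.argmax(st[1:,4]); 
mm=(l==k).astype(np.uint8); mm=cv2.morphologyEx(mm,cv2.MORPH_OPEN,np.ones((9,9)))
cn=max(cv2.findContours(mm,0,2)[0],key=cv2.contourArea)[:,0]
print('face z',np.median(Z[mm>0]))
q=onplane(c,cn,.07)[:,:2]
r=cv2.minAreaRect((q*1000).astype(np.float32)); print(r)
# holder
m=((Z>.04)&(Z<.062)&(d>0)).astype(np.uint8); m[:, :185]=0; m[:,235:]=0; m[:260]=0; m[315:]=0
cn=max(cv2.findContours(m,0,2)[0],key=cv2.contourArea)[:,0]
print('holder',cv2.minAreaRect((onplane(c,cn,.052)[:,:2]*1000).astype(np.float32)))
m=((Z>.085)&(d>0)); m[:, :185]=0; m[:,235:]=0; m[:260]=0; m[315:]=0
print('handle top z',np.percentile(Z[m],[50,90]),W[m&(Z>.105)].mean(0), m.sum())
for name,(x0,x1,y0,y1) in dict(yellowpin=(210,240,318,340),blk=(160,185,265,285),bottle=(440,485,250,288)).items():
    s=W[y0:y1,x0:x1].reshape(-1,3); s=s[s[:,2]>.03]; print(name,s[:,2].max(),s.mean(0))
cv2.imwrite('pics/topz.png',cv2.resize(p[190:300,160:400],None,fx=3.3,fy=3.3,interpolation=cv2.INTER_CUBIC))
E
```

```text
bench z 0.0012055546019047198
face z 0.07121488792993036
((537.3802490234375, 1.4606399536132812), (160.0839385986328, 220.15365600585938), 15.527141571044922)
holder ((435.7494201660156, 256.4743957519531), (62.406951904296875, 61.030033111572266), 66.57449340820312)
handle top z [0.11140302 0.1150651 ] [0.43590006 0.25675648 0.11203874] 122
yellowpin 0.11543554286957451 [0.35144565 0.20921038 0.09989628]
blk 1.1800307825003742 [0.46459354 0.33224747 0.09734417]
bottle 1.1800307825003742 [ 0.47486399 -0.28778831  0.1167855 ]
```

View pics/topz.png

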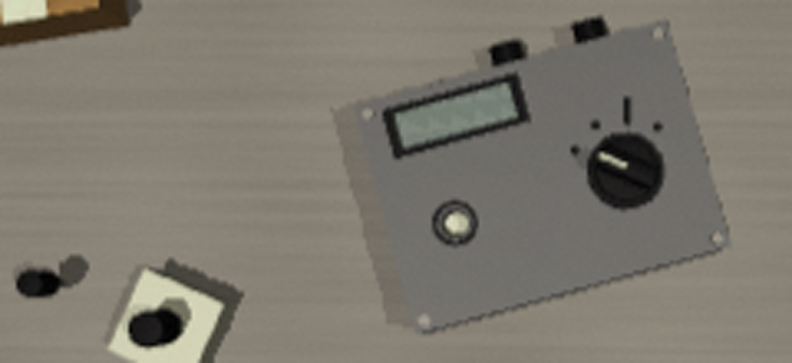

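Depth gives face 160.1 x 220.2 mm at z≈0.071, holder 62 x 61 mm, and handle top 0.112, all as specified. The handle and holder centres agree. The pointer yaw of about 67° puts the selector at 0. I'll cross-check the port and knob by colour, then go above the knob.

```bash
cat >> h.py <<'E'
C=np.array([.5374,.0015]); YAW=np.radians(15.53)
def loc(x,y): 
    c,s=np.cos(YAW),np.sin(YAW); return C+np.array([c*x-s*y,s*x+c*y])
KN=loc(-.012,-.055); PO=loc(-.015,.065); PIN=np.array([.4358,.2566])
def quat(psi): return [0.,np.cos(psi/2),np.sin(psi/2),0.]
E
python3 - <<'E'
from h import *
from cell import env,camera,calibration,kin
c=calibration('top'); p=cv2.imread('pics/top0.png').astype(int)
print('pred knob',KN,'port',PO)
g=p.sum(2)
w=(g>500).astype(np.uint8); w[:, :285]=0;w[:,310:]=0;w[:248]=0;w[268:]=0
n,l,s,ce=cv2.connectedComponentsWithStats(w);print('button white',[(ce[i],s[i,4],onplane(c,ce[i],.045)) for i in range(1,n)])
k=(g<150).astype(np.uint8);k[:, :336]=0;k[:,364:]=0;k[:228]=0;k[256:]=0
k=cv2.morphologyEx(k,cv2.MORPH_OPEN,np.ones((5,5)))
n,l,s,ce=cv2.connectedComponentsWithStats(k);print('knob disc',[(ce[i],s[i],onplane(c,ce[i],.082)) for i in range(1,n)])
for ps in (67.1,-1.66):
  for z in (.26,.157):
    q=kin.inverse_kinematics([*KN,z],quat(np.radians(ps))); print(ps,z,np.round(q,2) if q is not None else None)
env.reach([*KN,.26],quat(np.radians(67.1)))
s=env.get_state();print(s['time'],s['tcp_pos'],np.round(s['qpos'],2))
cw=calibration('wrist'); pw,dw=camera('wrist'); cv2.imwrite('pics/w1.png',pw)
import pickle; pickle.dump(cw,open('w1.pkl','wb'))
E
```

```text
pred knob [ 0.54056397 -0.05470489] port [0.50554436 0.06011073]
button white [(array([297.82608696, 257.08695652]), np.int32(23), array([[0.50586174, 0.06053329, 0.045     ]]))]
knob disc [(array([349.76021798, 241.9400545 ]), array([338, 231,  23,  22, 367], dtype=int32), array([[ 0.53792358, -0.05532187,  0.082     ]]))]
67.1 0.26 [-0.73  0.44  0.94  1.96 -0.44  0.96  0.02]
67.1 0.157 [-0.63  0.6   0.83  2.03 -0.63  0.78  0.18]
-1.66 0.26 [-0.83  0.53  1.11  1.96 -0.57  1.   -1.05]
-1.66 0.157 [-0.73  0.69  1.    2.04 -0.79  0.86 -0.87]
2.9667 [ 0.54084092 -0.05365802  0.25989749] [-0.73  0.44  0.94  1.96 -0.44  0.96  0.02]
```

View pics/w1.png

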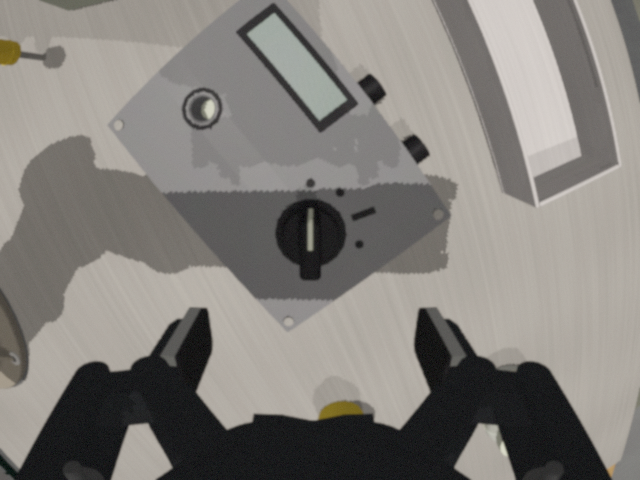

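The wrist view shows the knob at (310,232), its bar vertical with the pointer aimed at the first dot, so the selector is at 0. The port is at (202,108). I'll measure both by ray casting.

```bash
python3 - <<'E'
from h import *
import pickle
c=pickle.load(open('w1.pkl','rb')); p=cv2.imread('pics/w1.png'); g=p.astype(int).sum(2)
k=(g<130).astype(np.uint8);k[:, :265]=0;k[:,350]=0;k[:,350:]=0;k[:190]=0;k[290:]=0
k=cv2.morphologyEx(k,cv2.MORPH_OPEN,np.ones((9,9)))
cn=max(cv2.findContours(k,0,2)[0],key=cv2.contourArea)[:,0]
up=cn[cn[:,1]<240]
(x,y),r=cv2.minEnclosingCircle(up); el=cv2.fitEllipse(up); print((x,y),r,el,onplane(c,el[0],.082,True))
# pointer line
w=(g>350).astype(np.uint8); w[:, :300]=0;w[:,320:]=0;w[:200]=0;w[258:]=0
n,l,s,ce=cv2.connectedComponentsWithStats(w)
for i in range(1,n):
  if s[i,4]>60:
    ys,xs=np.where(l==i); q=onplane(c,np.c_[xs,ys],.112,True)[:,:2]; v=cv2.fitLine((q*1000).astype(np.float32),2,0,.01,.01).ravel(); print('ptr',ce[i],s[i],np.degrees(np.arctan2(v[1],v[0])),q.mean(0))
k=(g<170).astype(np.uint8);k[:, :175]=0;k[:,228:]=0;k[:82]=0;k[136:]=0
cn=max(cv2.findContours(k,0,2)[0],key=cv2.contourArea)
el=cv2.fitEllipse(cn);print('port',el,onplane(c,el[0],.07,True))
m=onplane(c,[[363,214],[310,183],[340,192],[359,244]],.07,True)[:,:2];
for q in m: print(q, np.hypot(*(q-KN)),np.degrees(np.arctan2(*(q-KN)[::-1])))
E
```

```text
(310.4004211425781, 231.8278045654297) 34.16188430786133 ((310.6860046386719, 226.2744140625), (51.09836959838867, 65.8785171508789), 92.97103118896484) [[ 0.54211933 -0.04575423  0.082     ]]
ptr [309.92857143 235.12142857] [308 219   5  31 140] 67.341095 [ 0.54301362 -0.04286923]
port ((195.34439086914062, 125.93893432617188), (1.1590348482131958, 5.146913051605225), 110.1268310546875) [[0.49413059 0.05188981 0.07      ]]
[ 0.5793196 -0.055034 ] 0.03875702499027476 -0.48653981722985307
[ 0.55265303 -0.01937106] 0.03734467520392949 71.11222547692809
[ 0.56982563 -0.03357246] 0.03609465151416025 35.83637636550736
[ 0.56848495 -0.07543082] 0.03477276491245731 -36.58676512474242
```

```bash
python3 - <<'E'
from h import *
import pickle
c=pickle.load(open('w1.pkl','rb')); p=cv2.imread('pics/w1.png'); g=p.astype(int).sum(2)
print('disc',onplane(c,(310.4,231.8),.082,True),'port',onplane(c,(202,108),.07,True))
# face corner screws
print('screws',[ (onplane(c,q,.07,True)[0,:2]-0).round(4) for q in [(118,125),(289,322),(438,214)]])
for q in [(-.07,.1),(-.07,-.1),(.07,-.1)]: print(loc(*q))
E
python3 - <<'E'
import cv2
p=cv2.imread('pics/w1.png'); cv2.imwrite('pics/w1z.png',cv2.resize(p[70:300,150:410],None,fx=2.5,fy=2.5,interpolation=cv2.INTER_CUBIC))
E
```

```text
disc [[ 0.54037344 -0.04937568  0.082     ]] port [[0.50399    0.06142147 0.07      ]]
screws [array([0.4378, 0.0821]), array([ 0.4932, -0.1163]), array([ 0.6325, -0.0767])]
[0.44318138 0.07910704]
[ 0.49672996 -0.11359104]
[ 0.63161862 -0.07610704]
```

View pics/w1z.png

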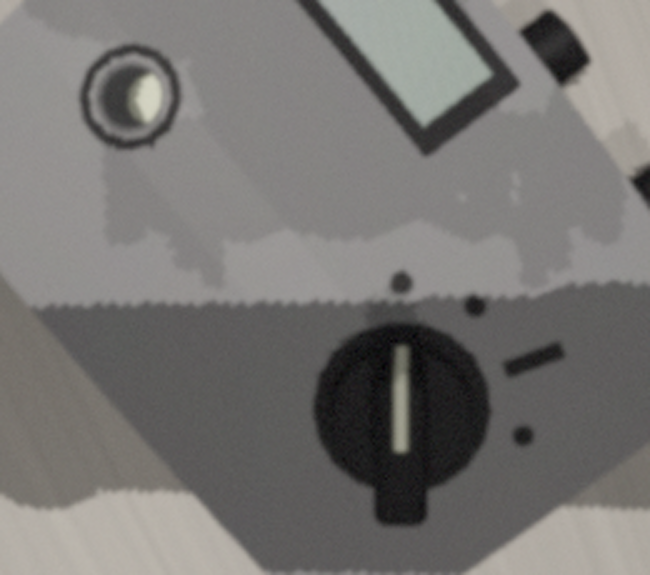

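```bash
python3 - <<'E'
from h import *
import pickle
from cell import calibration
c=pickle.load(open('w1.pkl','rb')); ct=calibration('top')
M,t=Rt(c);o=-M.T@t;print('cam',o,'axis',M[2])
u=np.array([np.cos(np.radians(67.1)),np.sin(np.radians(67.1))])
for z in (.112,.105): print('bar lower end -> axis',onplane(c,(310.4,279),z,True)[0,:2]+.02*u)
# disc edges
a=onplane(c,[(310.8,198.8)],.07,True);a2=onplane(c,[(310.8,198.8)],.082,True)
print('disc top edge base/top',a[0,:2]-.021*u,a2[0,:2]-.021*u)
l=onplane(c,[(275.6,233),(345.8,233)],.082,True);print('sides',l,np.linalg.norm(l[1]-l[0]))
# marks, subpixel
mk=[(150+402/2.5,70+283/2.5),(150+475/2.5,70+306/2.5),(150+534/2.5,70+359/2.5),(150+523/2.5,70+436/2.5)]
P=onplane(c,mk,.07,True)[:,:2]; 
from scipy.optimize import least_squares
pred=np.array([KN+r*np.array([np.cos(YAW+.9-a),np.sin(YAW+.9-a)]) for a,r in zip((0,.6,1.2,1.8),(.041,)*4)])
print('marks',P,'\npred',pred,'\nbarmark diff',P[2]-pred[2])
# top view marks (zoom 3.3, offset 160,190)
tk=[(160+x/3.3,190+y/3.3) for x,y in [(575,150),(595,125),(627,110),(658,127)]]
print('top marks',onplane(ct,tk,.07)[:,:2])
E
```

```text
cam [0.57140399 0.02003223 0.32995735] axis [-0.1215962  -0.28895128 -0.94959019]
bar lower end -> axis [ 0.53956853 -0.05173891]
bar lower end -> axis [ 0.53829615 -0.05463564]
disc top edge base/top [ 0.54055247 -0.04948637] [ 0.5415994  -0.04717028]
sides [[ 0.51754947 -0.04071723  0.082     ]
 [ 0.56288784 -0.05977408  0.082     ]] 0.049180593834863576
marks [[ 0.55311806 -0.01972293]
 [ 0.56971752 -0.03384238]
 [ 0.57983285 -0.05492154]
 [ 0.56851321 -0.07578393]] 
pred [[ 0.55652056 -0.01693734]
 [ 0.57505867 -0.03254375]
 [ 0.58154679 -0.05589169]
 [ 0.57371844 -0.07882503]] 
barmark diff [-0.00171395  0.00097014]
top marks [[ 0.55317459 -0.02156012]
 [ 0.57010996 -0.03511619]
 [ 0.58028092 -0.05678215]
 [ 0.56873033 -0.07765767]]
```

The marks and the predicted knob agree between the two views to 1–2 mm. The disc edge in the wrist view is biased by its visible side wall. Gripping now.

```bash
cat >> h.py <<'E'
def rep(env,tag):
    s=env.get_state(); q=s['orientation']; print(tag,round(s['time'],2),s['tcp_pos'].round(4),'psi',round(np.degrees(2*np.arctan2(q[2],q[1])),1),'F',np.round(s['force'],1),'T',np.round(s['torque'],2),'op',round(s['opening'],4)); return s
E
python3 - <<'E'
from h import *
from cell import env
K=KN+[-.0005,0]
print(env.movel([*K,.157],velocity=.1,stop_force=12)); rep(env,'down')
env.grip(0.0,25); s=rep(env,'grip')
E
```

```text
False
down 4.2 [ 0.5405 -0.0548  0.1575] psi 67.1 F [0.8 0.7 0.1] T [-0.01 -0.01 -0.02] op 0.0855
grip 4.85 [ 0.539  -0.0543  0.1571] psi 67.1 F [-5.   2.1  7.5] T [ 0.46  1.04 -0.01] op 0.0136
```

```bash
python3 - <<'E'
from h import *
from cell import env
A=[.5387,-.0542,.157]
for ps in (50,32,15,-2.5):
    try: env.movel(A,velocity=.05,rot=quat(np.radians(ps)))
    except env.PlanningError as e: print('PE',e); env.reach(A,quat(np.radians(ps)))
    rep(env,ps)
E
```

```text
50 5.3 [ 0.5385 -0.054   0.1572] psi 50.0 F [-2.8  1.7  4.4] T [0.24 0.44 0.01] op 0.014
32 5.77 [ 0.5383 -0.0537  0.1571] psi 32.0 F [-3.8  0.9  7. ] T [0.45 0.7  0.03] op 0.0136
15 6.22 [ 0.5381 -0.0535  0.1571] psi 15.0 F [-4.4  3.5  7.8] T [ 0.66  0.96 -0.06] op 0.0132
-2.5 6.67 [ 0.5381 -0.0531  0.1571] psi -2.5 F [-5.3  5.1 10.6] T [0.95 1.04 0.  ] op 0.0138
```

Turned to −2.5°. The bar followed and the opening held at about 13.8 mm. Now I'll release, lift and look.

```bash
python3 - <<'E'
from h import *
from cell import env,camera,calibration
env.grip(0.085); rep(env,'rel')
env.movel([.5387,-.0542,.26],velocity=.2); env.dwell(.2); rep(env,'up')
pw,dw=camera('wrist'); cv2.imwrite('pics/w2.png',pw[60:300,150:450].repeat(2,0).repeat(2,1))
E
```

```text
rel 7.37 [ 0.5387 -0.0542  0.157 ] psi -2.5 F [-0.1  0.1 -0.5] T [ 0.06 -0.01  0.03] op 0.085
up 8.23 [ 0.5381 -0.054   0.2588] psi -2.5 F [-0.8  0.3  0.1] T [-0.03 -0.02 -0.03] op 0.085
```

View pics/w2.png

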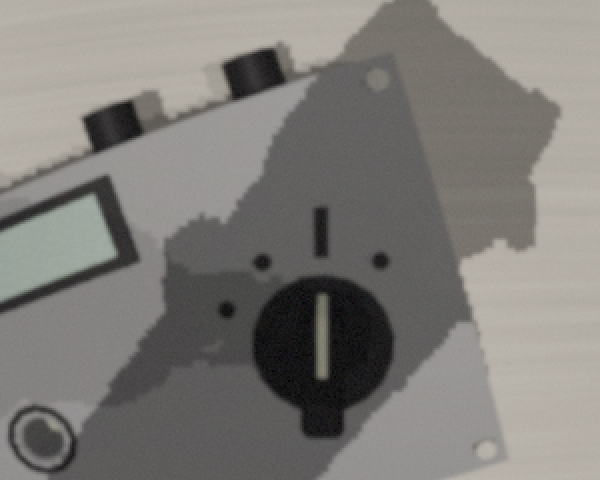

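The pointer at zoomed (322,335) aims straight at the long bar at (321,232), so the selector is set. Now the pin.

```bash
python3 - <<'E'
from h import *
from cell import env,camera,calibration
Q=quat(np.radians(50))
env.reach([*PIN,.26],Q); env.dwell(.1); rep(env,'above')
cw=calibration('wrist'); pw,dw=camera('wrist'); cv2.imwrite('pics/w3.png',pw)
import pickle; pickle.dump(cw,open('w3.pkl','wb'))
E
```

```text
above 9.62 [0.4366 0.2551 0.2602] psi 49.8 F [ 0.4 -0.6 -0.4] T [-0.03 -0.02  0.01] op 0.0851
```

View pics/w3.png

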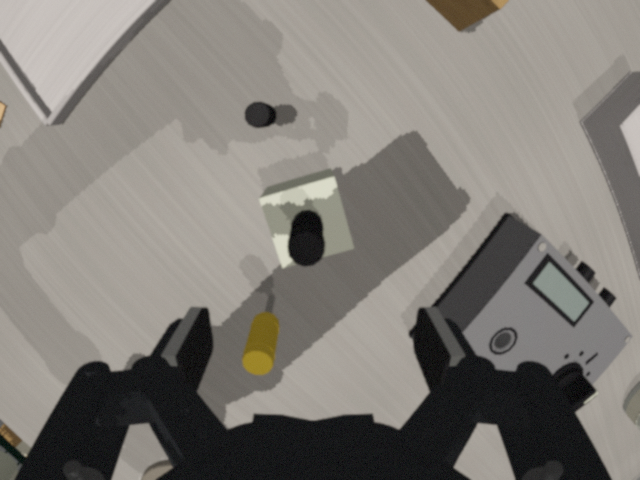

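The wrist view shows the handle top at about (307,247), centred between the jaws, with the yellow pin at (260,345) outside the jaw line.

```bash
python3 - <<'E'
from h import *
from cell import env
import pickle
c=pickle.load(open('w3.pkl','rb')); print(onplane(c,(306.5,248),.112,True))
Q=quat(np.radians(50))
print(env.movel([*PIN,.136],velocity=.12,rot=Q,stop_force=10)); rep(env,'down')
E
```

```text
[[0.43503097 0.25938329 0.112     ]]
False
down 10.86 [0.4362 0.2567 0.1365] psi 50.0 F [ 0.8 -0.2  1.4] T [ 0.03  0.04 -0.01] op 0.0851
```

```bash
python3 - <<'E'
from h import *
from cell import env,camera
Q=quat(np.radians(50))
env.grip(0.0,60); s=rep(env,'grip')
env.movel([*PIN,.29],velocity=.15); env.dwell(.2); s=rep(env,'lift')
for n in ('side','top'):
    p,d=camera(n); cv2.imwrite(f'pics/{n}4.png',p[150:450,150:470].repeat(2,0).repeat(2,1) if n=='side' else p)
E
```

```text
grip 11.45 [0.4355 0.2569 0.1362] psi 50.0 F [-2.4  0.8  4.7] T [ 0.13  0.55 -0.02] op 0.0229
lift 12.82 [0.4356 0.2564 0.2895] psi 50.0 F [ 0.9  0.6 -0.9] T [ 0.04 -0.04 -0.02] op 0.0226
```

View pics/side4.png

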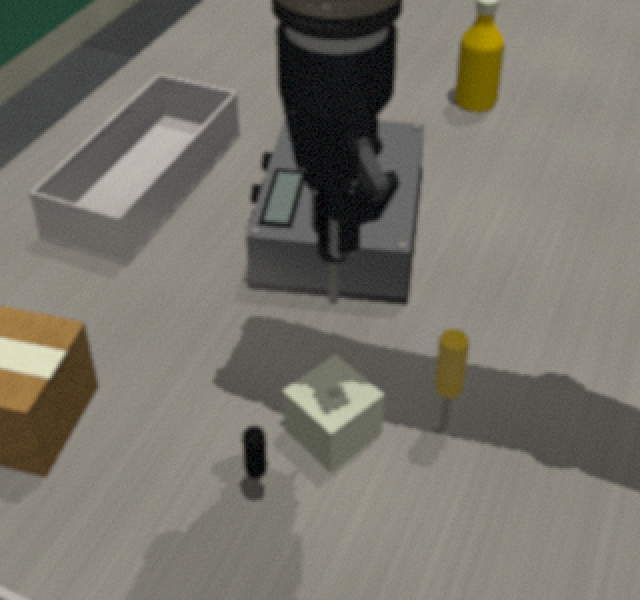

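```bash
python3 - <<'E'
from h import *
from cell import env,camera,calibration
c=calibration('side')
def proj(P,c):
    K=np.array([[c['fx'],0,c['cx']],[0,c['fy'],c['cy']],[0,0,1]]); return cv2.projectPoints(np.array([P],float),c['rvec'],c['tvec'],K,None)[0].ravel()
print('pred tip px',proj([.4356,.2564,.1555],c),'seen 317,300; pred handle bottom',proj([.4356,.2564,.2055],c))
P=[.5052,.0605]; Q=quat(np.radians(50))
env.movel([*P,.29],velocity=.2,rot=Q); env.movel([*P,.225],velocity=.15,rot=Q); env.dwell(.2); rep(env,'over port')
for n in ('side','top'):
    p,d=camera(n); cv2.imwrite(f'pics/{n}5.png',cv2.resize(p[170:320,240:400],None,fx=4,fy=4,interpolation=cv2.INTER_CUBIC))
p,d=camera('wrist');cv2.imwrite('pics/w5.png',p)
E
```

```text
pred tip px [316.40592998 300.28825295] seen 317,300; pred handle bottom [316.60305664 276.07407854]
over port 14.9 [0.5057 0.0606 0.2259] psi 50.0 F [ 0.3  0.6 -0.2] T [-0.01 -0.01 -0.04] op 0.0227
```

View pics/side5.png

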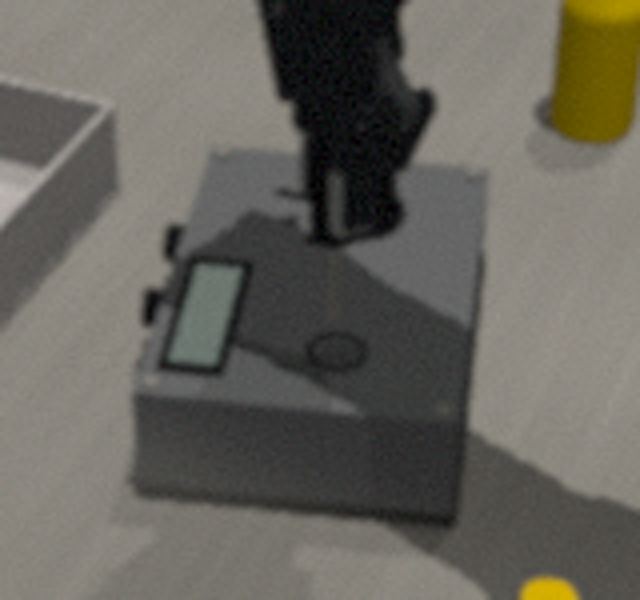

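View pics/w5.png

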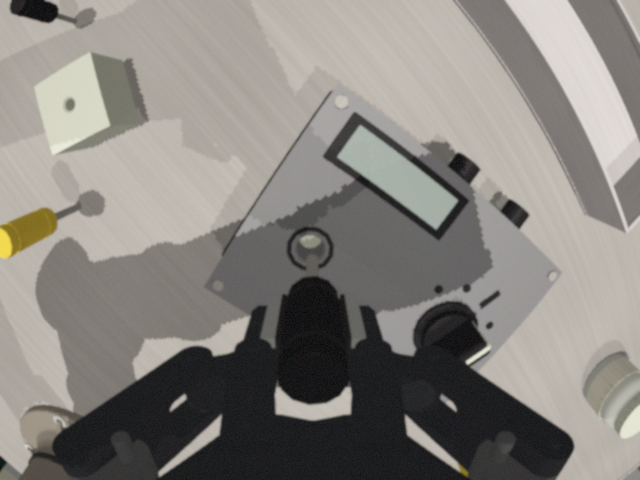

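```bash
python3 - <<'E'
from h import *
from cell import env,calibration
c=calibration('side'); print('side port',onplane(c,(240+337/4-.4,170+351/4-.4),.07), 'side tip @.0919',onplane(c,(240+333/4-.4,170+318/4-.4),.0919))
w=calibration('wrist'); print('wrist port',onplane(w,(310,248.5),.07,True),'tip',onplane(w,(311.5,267),.0919,True))
E
```

```text
side port [[0.50386429 0.06008457 0.07      ]] side tip @.0919 [[0.50560915 0.06190436 0.0919    ]]
wrist port [[0.50361536 0.06140458 0.07      ]] tip [[0.50192414 0.05779858 0.0919    ]]
```

Side, wrist and top agree on the port to about 2 mm, against 5.5 mm of clearance. Inserting now.

```bash
python3 - <<'E'
from h import *
from cell import env
P=[.5045,.0606]; Q=quat(np.radians(50))
print(env.movel([*P,.185],velocity=.06,rot=Q,stop_force=5)); rep(env,'in')
E
```

```text
False
in 15.87 [0.5047 0.0604 0.1851] psi 50.0 F [-0.   0.1 -0.6] T [ 0.03 -0.04  0.02] op 0.0226
```

```bash
python3 - <<'E'
from h import *
from cell import env,camera
P=[.5045,.0606]; Q=quat(np.radians(50))
print(env.movel([*P,.1755],velocity=.02,rot=Q,stop_force=15)); env.dwell(.2); rep(env,'press1')
print(env.movel([*P,.1713],velocity=.02,rot=Q,stop_force=15)); env.dwell(.8); rep(env,'press2')
for n in ('side','wrist'):
    p,d=camera(n); cv2.imwrite(f'pics/{n}6.png',cv2.resize(p[170:320,240:400],None,fx=4,fy=4) if n=='side' else p)
E
```

```text
False
press1 16.69 [0.5047 0.0606 0.1757] psi 50.0 F [0.2 0.4 3.1] T [ 0.14 -0.14 -0.02] op 0.023
False
press2 17.85 [0.5047 0.0606 0.1713] psi 50.0 F [1.4 0.4 5.3] T [ 0.23 -0.12 -0.01] op 0.023
```

View pics/wrist6.png

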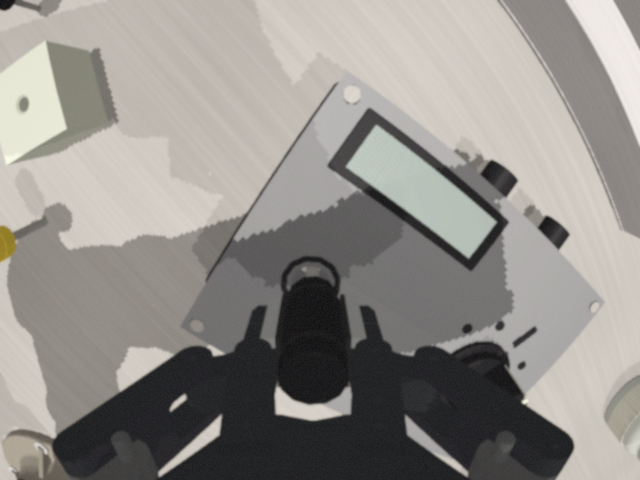

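View pics/side6.png

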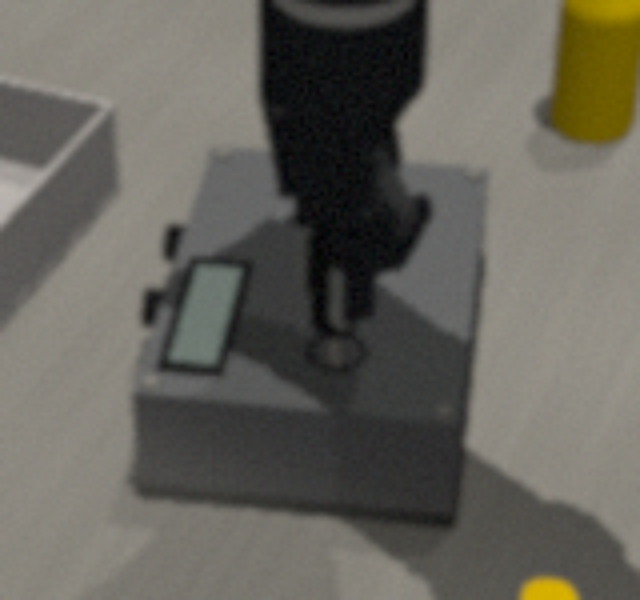

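The pin is in the bore and holding against the spring at 5.3 N, which implies about 7 of 8 mm. I'll press slightly further to find the bottom stop.

```bash
python3 - <<'E'
from h import *
from cell import env
P=[.5045,.0606]; Q=quat(np.radians(50))
for z in (.1708,.1703,.1698):
    r=env.movel([*P,z],velocity=.01,rot=Q,stop_force=5); env.dwell(.2); s=rep(env,(z,r))
    if r or s['force'][2]>8: break
env.dwell(.8); rep(env,'hold')
E
```

```text
(0.1708, False) 18.4 [0.5048 0.0606 0.171 ] psi 50.0 F [-0.7  0.4  8.2] T [0.26 0.07 0.01] op 0.0227
hold 19.2 [0.5048 0.0606 0.171 ] psi 50.0 F [-0.5  0.9  7.7] T [ 0.28  0.1  -0.03] op 0.0223
```

```bash
python3 - <<'E'
from h import *
from cell import env,job
rep(env,'final'); print(job.job_done())
E
```

```text
final 19.2 [0.5048 0.0606 0.171 ] psi 50.0 F [-0.5  0.9  7.7] T [ 0.28  0.1  -0.03] op 0.0223
the job is handed in; nothing more can be done
None
```

I turned the selector from its first dot to the long bar mark and let go. I then took the black reset pin out of its block, put it down through the port, and pressed the button to its stop. The job was handed in at 19.2 s with the pin still gripped and pushing; no verdict is reported.

**Last checks:**
- **Selector:** after release, the wrist picture showed the pointer aimed straight at the long bar.
- **Button:** the force rose from 5.3 N to about 8 N over the last 0.3–0.5 mm. That is more than the 6 N spring alone, so the button is at or very near its stop. The pin tip is about 33 mm below the port mouth, going by where I gripped it.
- **Grip:** the jaws held at 22–23 mm on the 24 mm handle. The pin looked upright in the side view.
- **Other things on the bench:** the planned path kept clear of them and no contact showed in the forces. I did not measure their positions again at the end.

**Disagreements:**
- **Port and pin tip:** port positions from the different views differed by about 2 mm. The wrist view's tip estimate was off by about 4–5 mm; I discounted it because the tip was partly hidden there. The pin then went into the bore without touching the sides.
- **Knob:** the wrist camera's estimate of the knob's disc was about 5 mm off because its side wall was visible. I used the position from the controller outline and the marks instead.
- **Press depth:** before the last push, the force suggested about 6.7 mm of travel and the geometry about 7.9 mm. That is why I pressed on until I felt the stop.

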